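# Index the wheel hub to its next stud

## Task

With the fingertips, press the red cup-shaped plunger of the indexing fixture down and turn the table clockwise (seen from above) by exactly one hole, so that the next stud comes under the yellow pointer. Let the plunger spring fully up into that hole, so that the table is locked there, and take the hand away. Only push: leave the bearing ring lying on the hub and do not lift or move anything else on the bench.

Things in the scene. Friction and masses are not known exactly. Their poses are not given: they have to be found in the camera images.
- fixture: indexing fixture bolted to the bench: green round base 300 mm across and fixed aluminium index ring 330 mm across, top face 52 mm above the bench, with eight dark brass-rimmed holes 45 degrees apart on a 130 mm radius (a thin dark slot joins them). Origin: on the vertical turning axis, at bench height.
- hub_top (a point): top centre of the grey wheel hub fixed on the steel table (206 mm across) that turns on the fixture; on the turning axis, 132 mm above the bench. The hub is 160 mm across with eight brass studs, tops 118 mm above the bench.
- pointer (a point): tip of the yellow pointer, 124 mm above the bench, above a stud; its arm (143 mm up) and post (outside the ring) are fixed to the base, on the side away from the plunger.
- dish_floor (a point): centre of the floor of the red cup-shaped dish on top of the indexing plunger; it sits on a lug of the table, 130 mm from the turning axis, and turns with the table. Round, open upward, smooth and slippery, 50 mm inside, 58 mm outside, rim 26 mm above its floor; floor 99 mm above the bench with the plunger up. Closed fingertips go in, press it straight down and push it sideways by the rim.
- plunger (a joint): how far the plunger is pressed down, m: 0 up, 0.013 at its bottom stop. Spring return, about 5 N at the top, 12 N at the bottom. 9 mm or more frees the table. Let go between holes it stays about 8 mm down, the pin riding under the ring, and the table still turns easily; within about 3 mm of the next hole's centre it jumps up and locks. A finger less than 9 mm above the riding dish floor blocks that.
- turntable (a joint): angle of the table on its base, rad: 0 at the start, grows CLOCKWISE seen from above; it turns with about 5 N at the dish; locked, it has about 0.015 rad of play each way. The next hole is at 0.785 (45 degrees).
- next_hole (a point): mouth of the next hole clockwise in the fixed index ring, 52 mm above the bench: the dish belongs straight above it at the end
- bearing: loose steel bearing ring lying on the hub's boss round its central spigot, 72 mm outside, 45 mm hole, 18 mm tall, origin at the centre of its underside (105 mm above the bench). It stays there and rides round with the hub.
- bush: bronze bush standing upright beside the fixture, a tube 40 mm across and 32 mm tall. Origin at the centre of its underside. A bystander, not to be moved.
- cross: steel universal-joint cross lying flat, 80 mm across, 26 mm tall. Origin at the centre of its underside. A bystander, not to be moved.
- carton: closed brown parts carton, 70 x 100 x 55 mm tall. Origin at the centre of its underside. A bystander, not to be moved.
- oil_can: blue oil can standing upright, 66 mm across, 150 mm tall. Origin at the centre of its underside. A bystander, not to be moved.
- screwdriver: screwdriver lying on the bench, about 200 mm long. Origin at the centre of its underside. A bystander, not to be moved.
- tin: open aluminium tin standing upright, 76 mm across, 75 mm tall. Origin at the centre of its underside. A bystander, not to be moved.
There are look-alikes about, which are no part of the job. Leave any blue look-alike of the bearing alone.

How it is judged:
By the outcome, as a careful person would: the job done as asked, in the order asked, and still so for the second after the job is handed in, with the robot touching nothing.
It also fails if it takes over 48 s, if anything falls off the work surface, if the arm or the gripper's body presses on something with over 40 N, if the wrist force passes 120 N, or if a joint passes its speed limit or range.

## Robot

A 7-joint arm with a two-finger parallel gripper is mounted at the origin on the work surface. World frame = base frame: x ahead of the robot, y to its left, z up, the work surface at z = 0. Lengths are in m, angles in rad, forces in N, time in s.
With the tool pointing down it reaches from about 0.425 to 0.95 m from the base axis. Payload 4.7 kg.
Tool frame: the origin (TCP) lies on the front face of the gripper's body, between the roots of the fingers; the fingertips stand 73 mm ahead of it and the grasp point (between the pads) lies 54 mm ahead of it (env.nose_length is the distance from the TCP to the fingertips, in m); z points along the fingers, y is the direction in which the jaws open and shut (so a half turn about z gives the same grasp; the last joint's range is limited). The gripper opens to 85 mm and grips with 20 to 120 N. Pads are 22 mm wide; open, the fingers measure 114 mm over their backs; the gripper's body (76 mm by 85 mm) begins 54 mm behind the grasp point. The pads swing forward as they close: fully open they stand 13 mm farther back than shut.
Start: joints at [1.206, 0.469, -0.049, 1.532, 0.024, 1.141, -0.082], TCP at [0.222, -0.637, 0.304] pointing down, gripper open.
Joint ranges: [-2.59, 2.59], [-0.33, 1.99], [-1.39, 1.29], [0.1, 2.45], [-1.04, 4.18], [0.21, 1.99], [-2.66, 2.66]. Speed limits (rad/s): [2.57, 2.57, 3.14, 3.14, 3.14, 3.14, 3.14].

## Interface

Orientations are given as a 3x3 rotation matrix whose columns are the frame's x, y, z axes.
In Python, from rig import sensors, viewer, workorder, env gives the robot as it stands.
- The arm moves only by the shell command python3 -m crank 'ROWS' [OPENING]. ROWS is JSON, a list of rows, each a list of 6 numbers: the shift along the tool's x, y, z in mm, then the turn, a rotation vector about the tool's x, y, z in rad. A call has 1 to 8 rows; each row shifts and turns the commanded pose from where the row before left it, along the tool's axes as they then stand; what a row does not reach is not made up. A row lasts 1/8 s, in which the tool goes at most 62.5 mm and 10.7 degrees, less where a joint would pass 70% of its speed; a pose out of reach is approached as far as the arm can. A call with a gripper value outside its range is refused whole. OPENING is the gripper's target within -1 to 1 (fully open at 1, half-way at 0, shut at -1), set as the call begins (- or left out, the last holds). The fingers move at their own pace and stop on an object; the grip force is fixed at half the most. Time passes only in rows, so rows that do not move let the fingers close. It gives the time, the measured TCP pose, the force and the opening at its end, in the units of the state.
- sensors.get_obs(): the state, without advancing time (a new reading comes with each control period).
- viewer.capture(name): name is "scene" or "top"; returns a dict with "image" (400x640x3 uint8, red, green, blue), "fx", "fy", "cx", "cy" (pixels), "dist_coeffs" ([k1, k2, p1, p2, k3] as OpenCV has them; the pictures are not rectified), "origin" and "orientation" of the camera in the world. Camera axes: x right, y down, z forward; pixel columns grow to the right and rows downward; lengths in m; the calibration is good to about 2 mm. A picture is of the moment at which its call begins. There is no depth.
- workorder.close_job(): hands the job in, once; it reports no verdict.
The state is a dict: "clock": time; "q": joint angles; "joint_velocities": joint speeds; "joint_torque": joint torques, N m; "tcp_pos": TCP position; "tcp_rot": TCP orientation; "contact_force": force on the tool from outside, world axes, zero at the start; "moment": the same for the moment, N m; "finger_gap": finger opening in m.
Only numpy, scipy, OpenCV 4.12 (cv2) and the standard library are available. Lean on these libraries where they do the work, as an engineer would, in place of code of your own. Each camera call takes 0.05 s, during which the arm holds its last target.

## Working session

There is one attempt and no reset: what is moved stays moved. The work goes in short steps, Python scripts to look and compute and a shell command to move; the robot and the scene stay as the last step left them, time stands still between calls to the robot, and variables do not carry over. Pictures are saved under pics/ and viewed, and the job is handed in when it is done.

```bash
ls; mkdir -p pics
python3 - <<'E'
from rig import sensors, viewer, env
import cv2,numpy as np
print(sensors.get_obs())
for n in("scene","top"):
    c=viewer.capture(n); cv2.imwrite(f"pics/{n}0.png",c["image"][:,:,::-1])
    c.pop("image");print(n,c)
E
```

```text
pics
{'clock': 0.0, 'q': array([ 1.20607595,  0.46942745, -0.04861571,  1.53370633,  0.02410594,
        1.14099526, -0.08231229]), 'joint_velocities': array([-0.00376298, -0.00084506,  0.00029516,  0.00107346, -0.00090096,
       -0.0003358 ,  0.00135214]), 'joint_torque': array([-1.32111181e-04, -5.10315800e+01, -4.68359480e-02, -2.37712920e+01,
        1.06597543e-02,  7.65547942e-03, -1.94337662e-05]), 'tcp_pos': array([ 0.22231884, -0.63686204,  0.30286553]), 'tcp_rot': array([[ 9.44126865e-01,  3.29581497e-01, -7.06910793e-04],
       [ 3.29582248e-01, -9.44125117e-01,  1.81778821e-03],
       [-6.83028773e-05, -1.94920793e-03, -9.99998098e-01]]), 'contact_force': array([ 0.42201425, -0.68831905,  0.92646393]), 'moment': array([-0.01484285,  0.04983341, -0.00739925]), 'finger_gap': 0.08561477774898968}
scene {'fx': 460.418387519711, 'fy': 460.418387519711, 'cx': 317.23184452442206, 'cy': 198.38398177176134, 'dist_coeffs': array([-0.1250786,  0.       ,  0.       ,  0.       ,  0.       ]), 'origin': array([ 1.17181349, -0.58396141,  0.87634002]), 'orientation': array([[ 0.6982217 ,  0.47820409, -0.53273568],
       [ 0.71582739, -0.47553019,  0.51133374],
       [-0.00881002, -0.7383711 , -0.67433708]])}
top {'fx': 428.6020008338688, 'fy': 428.6020008338688, 'cx': 317.4544410823486, 'cy': 197.8090003982039, 'dist_coeffs': array([-0.11705612,  0.        ,  0.        ,  0.        ,  0.        ]), 'origin': array([ 0.34265408, -0.00242131,  1.18778182]), 'orientation': array([[ 2.28338216e-02, -9.81521937e-01,  1.89982378e-01],
       [-9.99726399e-01, -2.33818755e-02, -6.43478183e-04],
       [ 5.07373226e-03, -1.89915705e-01, -9.81787290e-01]])}
```

View pics/scene0.png

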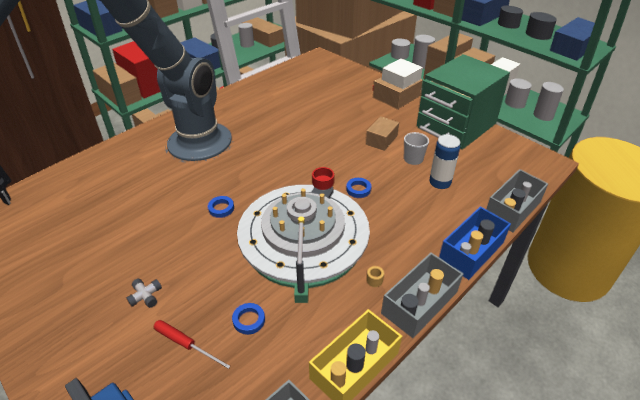

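View pics/top0.png

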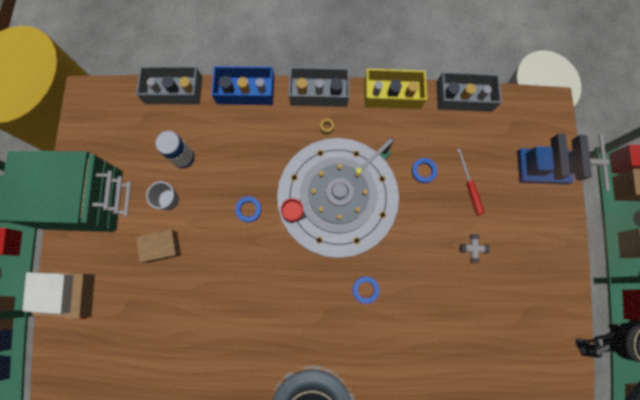

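The scene view shows the red dish at (322,178) and the hub at (301,205). In the top view the dish is at (292,210), the hub at (340,190), and the next clockwise hole at about (294,177). Next I'll refine these positions.

```bash
cat > h.py <<'E'
from rig import sensors, viewer, env
import cv2,numpy as np
def cap(n): return viewer.capture(n)
def ray(c,uv):
    K=np.array([[c["fx"],0,c["cx"]],[0,c["fy"],c["cy"]],[0,0,1]])
    p=cv2.undistortPoints(np.array([[uv]],float),K,c["dist_coeffs"])[0,0]
    return c["orientation"]@np.array([p[0],p[1],1])
def at(c,uv,z):
    d=ray(c,uv);o=c["origin"];return (o+d*(z-o[2])/d[2])[:2]
def proj(c,P):
    K=np.array([[c["fx"],0,c["cx"]],[0,c["fy"],c["cy"]],[0,0,1]])
    R=c["orientation"].T
    return cv2.projectPoints(np.atleast_2d(np.array(P,float)),cv2.Rodrigues(R)[0],-R@c["origin"],K,c["dist_coeffs"])[0][:,0]
def red(c,box):
    im=c["image"].astype(int);m=(im[...,0]>110)&(im[...,1]<70)&(im[...,2]<70)
    x0,y0,x1,y1=box;k=np.zeros_like(m);k[y0:y1,x0:x1]=1
    return m&k
E
python3 - <<'E'
from h import *
c=cap("top")
im=c["image"][:,:,::-1]
cv2.imwrite("pics/topz.png",cv2.resize(im[130:265,265:410],None,fx=4.4,fy=4.4,interpolation=cv2.INTER_CUBIC))
s=cap("scene")
cv2.imwrite("pics/scenez.png",cv2.resize(s["image"][150:310,230:380,::-1],None,fx=3.7,fy=3.7,interpolation=cv2.INTER_CUBIC))
E
```

```text
(no output)
```

View pics/topz.png

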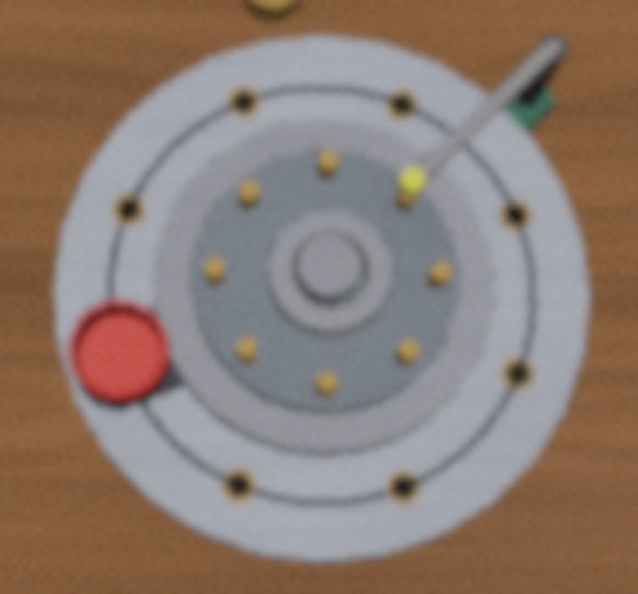

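View pics/scenez.png

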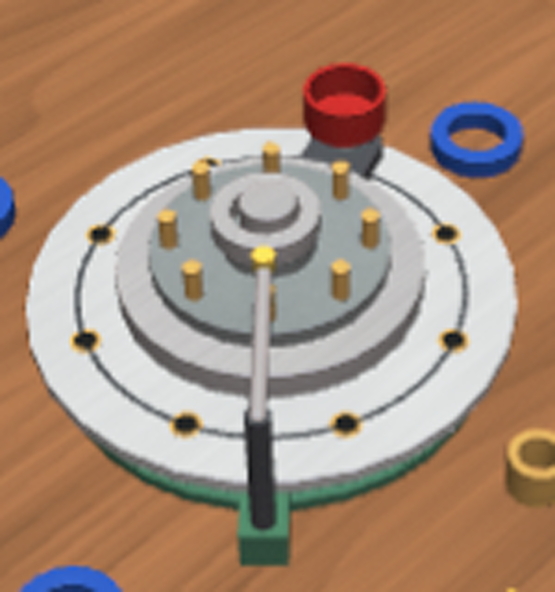

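In the enlarged views, seven holes are clear in the top picture and six in the scene picture. I'll fit the fixture axis to them.

Run:
```python
from h import *
from scipy.optimize import least_squares
c=cap("top");s=cap("scene")
T=[(128,209),(244,102),(402,104),(515,214),(517,373),(403,487),(238,485)]
S=[(100,233),(86,340),(186,424),(346,424),(453,340),(446,233)]
T=[((x+.5)/4.4+265-.5,(y+.5)/4.4+130-.5) for x,y in T]
S=[((x+.5)/3.7+230-.5,(y+.5)/3.7+150-.5) for x,y in S]
t=np.array([at(c,p,.052) for p in T]);q=np.array([at(s,p,.052) for p in S])
def fit(P):
    f=lambda v:(np.concatenate([ [min((np.hypot(*d),i) for i,d in enumerate(p-H(v)))[0]] for p in P]))
    def H(v): return v[:2]+.13*np.c_[np.cos(v[2]+np.arange(8)*np.pi/4),np.sin(v[2]+np.arange(8)*np.pi/4)]
    f=lambda v: np.concatenate([ (p-H(v))[np.argmin(np.hypot(*(p-H(v)).T))] for p in P])
    r=least_squares(f,[P[:,0].mean(),P[:,1].mean(),np.arctan2(*(t[0]-t.mean(0))[::-1])]);return r.x,r.fun.reshape(-1,2)*1e3
v1,e1=fit(t);v2,e2=fit(q)
print(v1,np.abs(e1).max(),v2,np.abs(e2).max())
# dish
for n,cc,box in(("top",c,(275,190,310,228)),("scene",s,(305,160,340,205))):
    m=red(cc,box);ys,xs=np.nonzero(m);print(n,xs.mean(),ys.mean(),xs.min(),xs.max(),ys.min(),ys.max())
for k in(0,1,-1,.0): pass
v=(v1+v2)/2 if abs(v1[2]-v2[2])<.2 else v1
print("axis",v[:2])
dc=at(c,((120+.5)/4.4+264.5,(352+.5)/4.4+129.5),.125)
print("dish rim centre top",dc, "angle",np.arctan2(*(dc-v[:2])[::-1]),np.hypot(*(dc-v[:2])),"holes",(v[2]+np.arange(-2,3)*np.pi/4))
print("scene rim", at(s,((345+.5)/3.7+229.5,(98+.5)/3.7+149.5),.125))
```

```text
[ 0.56973246 -0.057821    1.18714991] 0.49950637584397944 [ 0.57018419 -0.05717386  1.18455913] 1.0233121168234383
top 291.75 209.04464285714286 282 302 199 220
scene 322.51627906976745 176.16744186046512 312 333 167 189
axis [ 0.56995832 -0.05749743]
dish rim centre top [0.51657523 0.06042122] angle 1.995902604321646 0.12943941961471883 holes [-0.38494181  0.40045635  1.18585452  1.97125268  2.75665084]
scene rim [0.52802529 0.05490505]
```

```bash
python3 -m crank '[[25,-14,0,0,0,0],[49,-27,0,0,0,0],[49,-27,0,0,0,0],[49,-27,0,0,0,0],[49,-27,0,0,0,0],[49,-27,0,0,0,0],[49,-27,0,0,0,0],[49,-27,0,0,0,0]]' -1
```

```text
clock: 1.3
tcp_pos: [0.504, -0.323, 0.3041]
tcp_rot: [[0.944, 0.329, 0.0], [0.329, -0.944, -0.0], [0.0, 0.001, -1.0]]
contact_force: [1.1, -0.7, 0.6]
finger_gap: 0.0
```

```bash
python3 -m crank '[[20,-51,0,0,0,0],[20,-51,0,0,0,0],[20,-51,0,0,0,0],[20,-51,0,0,0,0],[20,-51,0,0,0,0],[20,-51,0,0,0,0],[20,-51,0,0,0,0],[0,0,0,0,0,0.0]]' -1
python3 - <<'E'
from h import *
o=sensors.get_obs();print(o["tcp_pos"],np.round(o["tcp_rot"],4).tolist(),env.nose_length,o["finger_gap"])
E
```

```text
clock: 2.3
tcp_pos: [0.5171, 0.0642, 0.3044]
tcp_rot: [[0.941, 0.338, 0.001], [0.338, -0.941, 0.002], [0.002, -0.002, -1.0]]
contact_force: [0.7, -1.2, -0.2]
finger_gap: 0.0002
[0.51710641 0.06418979 0.30435586] [[0.941, 0.3383, 0.0008], [0.3383, -0.941, 0.0023], [0.0015, -0.0018, -1.0]] 0.0726 0.00019223577207532516
```

```bash
python3 -m crank '[[1,2.5,30,0,0,-0.055],[0,0,35,0,0,0],[0,0,25,0,0,0],[0,0,5,0,0,0],[0,0,0,0,0,0]]' -1
python3 - <<'E'
from h import *
c=cap("scene");cv2.imwrite("pics/s1.png",cv2.resize(c["image"][90:290,230:430,::-1],None,fx=3,fy=3,interpolation=cv2.INTER_CUBIC))
c=cap("top");cv2.imwrite("pics/t1.png",cv2.resize(c["image"][130:265,240:410,::-1],None,fx=4,fy=4,interpolation=cv2.INTER_CUBIC))
E
```

```text
clock: 2.92
tcp_pos: [0.5197, 0.0563, 0.2093]
tcp_rot: [[0.925, 0.38, 0.0], [0.38, -0.925, -0.0], [0.0, 0.0, -1.0]]
contact_force: [0.5, 0.5, 0.0]
finger_gap: -0.0001
```

View pics/s1.png

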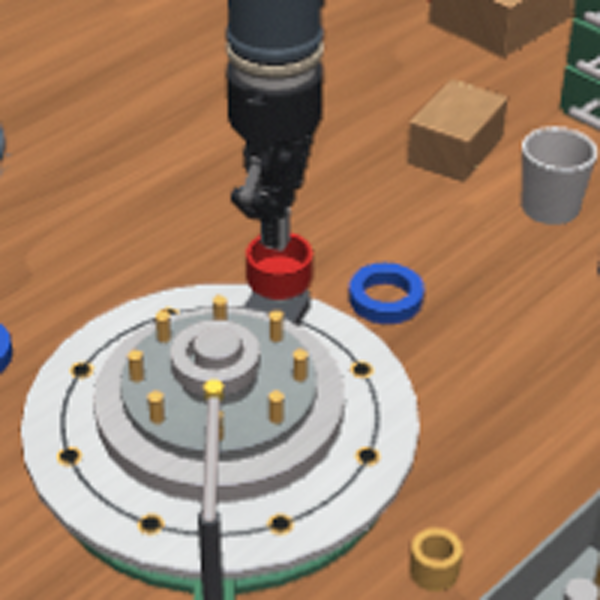

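View pics/t1.png

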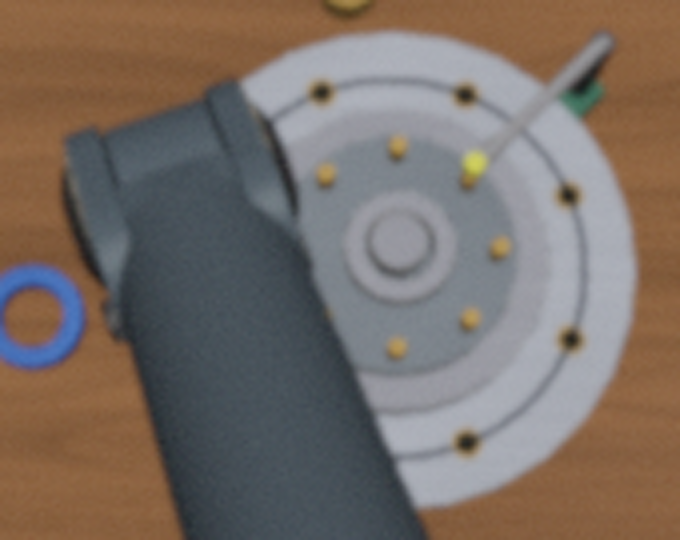

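The scene picture shows the closed tips at about (275,240), just above the red rim (280,250) and slightly toward the hub. I'll correct by 6 mm outward and go in.

```bash
python3 -m crank '[[0,-3,0,0,0,0],[0,-3,0,0,0,0],[0,0,0,0,0,0],[0,0,10,0,0,0],[0,0,12,0,0,0],[0,0,8,0,0,0],[0,0,0,0,0,0]]' -1
python3 - <<'E'
from h import *
c=cap("scene");cv2.imwrite("pics/s2.png",cv2.resize(c["image"][130:250,260:380,::-1],None,fx=5,fy=5,interpolation=cv2.INTER_CUBIC))
E
```

```text
clock: 3.9
tcp_pos: [0.5165, 0.0622, 0.1778]
tcp_rot: [[0.925, 0.381, -0.002], [0.381, -0.925, -0.0], [-0.002, -0.001, -1.0]]
contact_force: [-0.8, 0.5, -0.2]
finger_gap: -0.0001
```

View pics/s2.png

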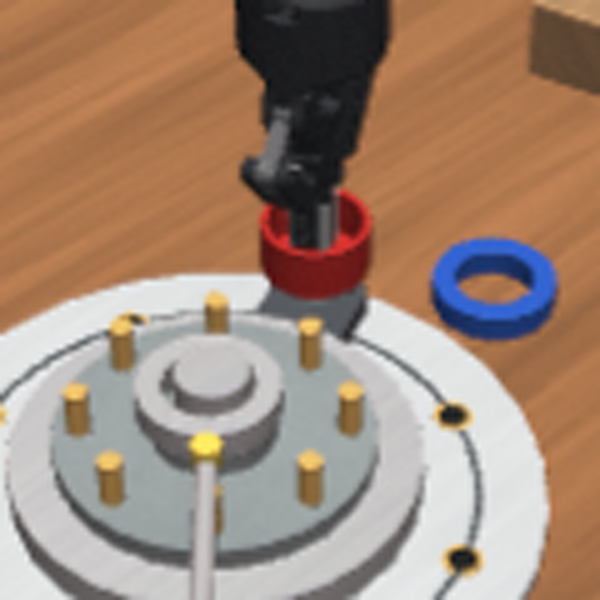

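The tips are inside the cup, at about (315,235), with clearance all round. Now I'll press.

```bash
python3 -m crank '[[0,0,6,0,0,0],[0,0,6,0,0,0],[0,0,5,0,0,0],[0,0,0,0,0,0],[0,0,0,0,0,0]]' -1;python3 -c "
from h import *
o=sensors.get_obs();print(o['tcp_pos'],o['contact_force'])"
```

```text
clock: 4.58
tcp_pos: [0.5182, 0.0627, 0.1633]
tcp_rot: [[0.925, 0.381, 0.003], [0.381, -0.925, 0.0], [0.003, 0.001, -1.0]]
contact_force: [-1.0, 0.1, 9.1]
finger_gap: 0.0
[0.51819759 0.06274594 0.1632503 ] [-1.00217445  0.1261561   9.14312772]
```

```bash
python3 -m crank '[[0,0,3,0,0,0],[0,0,1.5,0,0,0],[0,0,0,0,0,0],[0,0,0,0,0,0]]' -1;python3 -c "
from h import *
o=sensors.get_obs();print(o['tcp_pos'],o['contact_force'])"
```

```text
clock: 5.08
tcp_pos: [0.5185, 0.0629, 0.1592]
tcp_rot: [[0.925, 0.381, 0.004], [0.381, -0.925, 0.001], [0.004, 0.001, -1.0]]
contact_force: [-1.3, -0.1, 10.6]
finger_gap: -0.0002
[0.51854322 0.06292367 0.15920037] [-1.34718554 -0.06466645 10.57776263]
```

```bash
python3 -m crank '[[3,0,1,0,0,0],[3,0,0,0,0,0],[3,0,0,0,0,0],[2.8,0.06,0,0,0,0.022],[5.7,0.12,0,0,0,0.044],[5.7,0.12,0,0,0,0.044],[0,0,0,0,0,0],[0,0,0,0,0,0]]' -1;cat > st.py <<'E'
from h import *
o=sensors.get_obs();p=o['tcp_pos'];R=o['tcp_rot'];A=np.array([.570,-.0575]);d=p[:2]-A
print(p,'tip z',p[2]-.0726,'F',o['contact_force'],'r',np.hypot(*d),'ang',np.arctan2(d[1],d[0]),'yaw tangent-angle',np.arctan2(R[1,0],R[0,0])+np.pi/2)
E
python3 st.py
python3 - <<'E'
from h import *
c=cap("scene");cv2.imwrite("pics/s3.png",cv2.resize(c["image"][130:250,260:380,::-1],None,fx=5,fy=5,interpolation=cv2.INTER_CUBIC))
E
```

```text
clock: 6.08
tcp_pos: [0.5415, 0.0704, 0.1588]
tcp_rot: [[0.961, 0.277, 0.007], [0.277, -0.961, 0.0], [0.007, 0.002, -1.0]]
contact_force: [0.7, -1.3, 10.8]
finger_gap: 0.0001
[0.54151054 0.07036181 0.15877529] tip z 0.08617528840323296 F [ 0.68468806 -1.31307956 10.82879069] r 0.13099729517385914 ang 1.7900295851213837 yaw tangent-angle 1.851133341015926
```

View pics/s3.png

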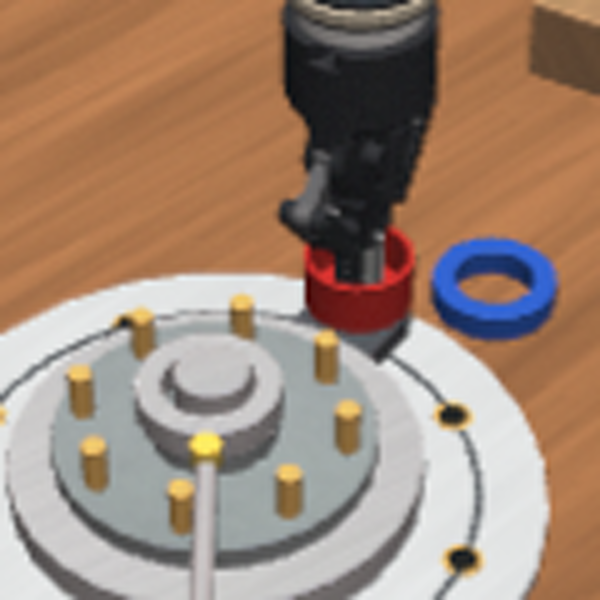

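The table has turned several degrees: the studs have moved and the dish is now at (360,280) in the crop. It is well out of its hole, so I'll raise the tips clear of the riding floor and push on by the rim only.

```bash
python3 -m crank '[[0,0,-6,0,0,0],[0,0,-8,0,0,0],[0,0,-8,0,0,0],[0,0,0,0,0,0]]' -1;python3 st.py; python3 -m crank '[[5.7,0.12,0,0,0,0.044],[5.7,0.12,0,0,0,0.044],[5.7,0.12,0,0,0,0.044],[5.7,0.12,0,0,0,0.044],[0,0,0,0,0,0]]' -1;python3 st.py;  python3 - <<'E'
from h import *
c=cap("scene");cv2.imwrite("pics/s4.png",cv2.resize(c["image"][130:250,260:380,::-1],None,fx=5,fy=5,interpolation=cv2.INTER_CUBIC))
E
```

```text
clock: 6.62
tcp_pos: [0.5389, 0.0705, 0.1788]
tcp_rot: [[0.961, 0.277, 0.001], [0.277, -0.961, 0.0], [0.001, 0.0, -1.0]]
contact_force: [-0.5, -0.5, 0.1]
finger_gap: -0.0002
[0.5388636  0.07050925 0.17878553] tip z 0.10618552640838824 F [-0.51524925 -0.54483467  0.0841645 ] r 0.1317415788519187 ang 1.8093983885114562 yaw tangent-angle 1.8516814258175547
clock: 7.25
tcp_pos: [0.5604, 0.0744, 0.1775]
tcp_rot: [[0.994, 0.105, -0.002], [0.105, -0.994, -0.001], [-0.003, 0.001, -1.0]]
contact_force: [-1.1, -0.5, -0.7]
finger_gap: 0.0
[0.56036276 0.07435531 0.17745773] tip z 0.10485772902375132 F [-1.14422276 -0.54942037 -0.66300516] r 0.13220703010726953 ang 1.6437560707037966 yaw tangent-angle 1.6758558257212053
```

View pics/s4.png

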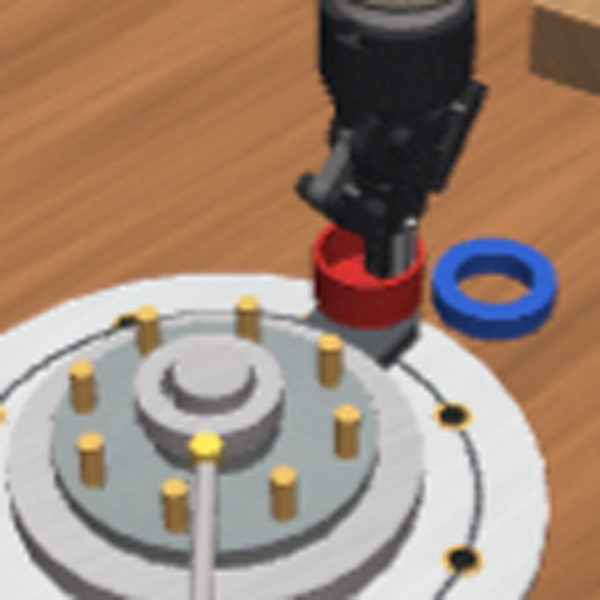

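The tips now bear on the leading side of the cup, at about (395,250), and the table is following. I'll continue along the arc.

```bash
python3 -m crank '[[5.7,0.2,0,0,0,0.04],[5.7,0.2,0,0,0,0.042],[5.7,0.2,0,0,0,0.042],[5.7,0.2,0,0,0,0.042],[5.7,0.2,0,0,0,0.042],[5.7,0.2,0,0,0,0.042],[5.7,0.2,0,0,0,0.042],[0,0,0,0,0,0]]' -1;python3 st.py;  python3 - <<'E'
from h import *
c=cap("scene");cv2.imwrite("pics/s5.png",cv2.resize(c["image"][130:250,260:380,::-1],None,fx=5,fy=5,interpolation=cv2.INTER_CUBIC))
E
```

```text
clock: 8.3
tcp_pos: [0.6, 0.072, 0.1776]
tcp_rot: [[0.982, -0.187, -0.003], [-0.187, -0.982, -0.001], [-0.002, 0.002, -1.0]]
contact_force: [-2.4, -1.7, -1.1]
finger_gap: 0.0003
[0.60003226 0.07195126 0.17755768] tip z 0.10495768398010594 F [-2.3566821  -1.69075769 -1.14491167] r 0.13288929409757433 ang 1.342832432524097 yaw tangent-angle 1.383005442700545
```

View pics/s5.png

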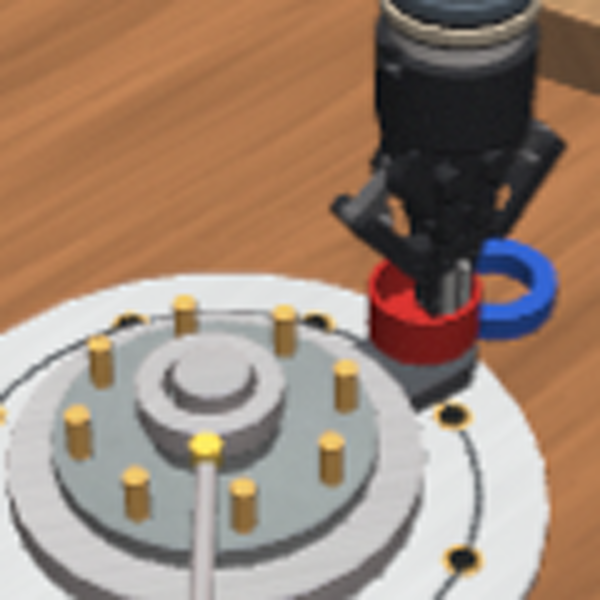

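```bash
python3 -m crank '[[5,0.3,0,0,0,0.036],[5,0.3,0,0,0,0.036],[4,0.3,0,0,0,0.03],[3,0.2,0,0,0,0.022],[3,0.2,0,0,0,0.022],[0,0,0,0,0,0]]' -1;python3 st.py;  python3 - <<'E'
from h import *
c=cap("scene");cv2.imwrite("pics/s6.png",cv2.resize(c["image"][130:250,260:380,::-1],None,fx=5,fy=5,interpolation=cv2.INTER_CUBIC))
E
```

```text
clock: 9.1
tcp_pos: [0.6189, 0.0663, 0.1778]
tcp_rot: [[0.945, -0.327, -0.003], [-0.327, -0.945, -0.001], [-0.002, 0.002, -1.0]]
contact_force: [-3.5, -1.9, -1.9]
finger_gap: 0.0004
[0.61889039 0.06625469 0.17776148] tip z 0.10516147720777427 F [-3.53082564 -1.89956032 -1.90041444] r 0.1330619920623477 ang 1.1945567995750377 yaw tangent-angle 1.2373250314351927
```

View pics/s6.png

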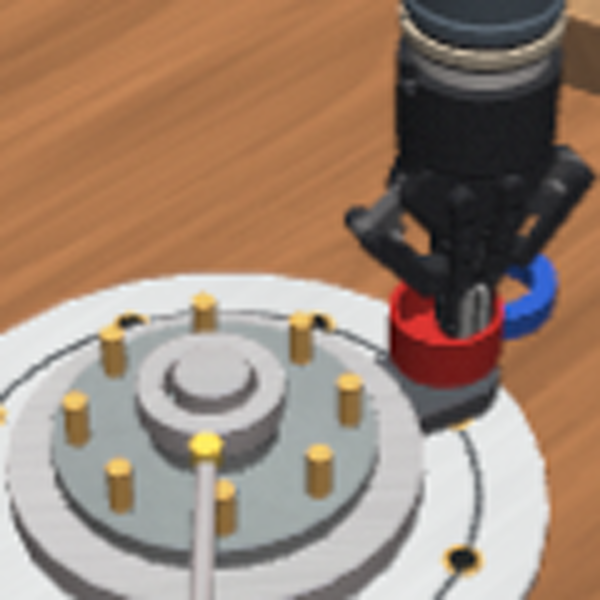

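```bash
python3 -m crank '[[2,0.2,0,0,0,0.012],[2,0.2,0,0,0,0.012],[2,0.2,0,0,0,0.012],[0,0,0,0,0,0]]' -1;python3 st.py; python3 -m crank '[[1.5,0.2,0,0,0,0.01],[0,0,0,0,0,0]]' -1;python3 st.py;  python3 - <<'E'
from h import *
c=cap("scene");cv2.imwrite("pics/s7.png",cv2.resize(c["image"][130:250,260:380,::-1],None,fx=5,fy=5,interpolation=cv2.INTER_CUBIC))
E
```

```text
clock: 9.65
tcp_pos: [0.6268, 0.0644, 0.1791]
tcp_rot: [[0.933, -0.361, 0.004], [-0.361, -0.933, 0.001], [0.004, -0.003, -1.0]]
contact_force: [0.4, 1.0, -0.2]
finger_gap: 0.0002
[0.62678018 0.06442863 0.17912148] tip z 0.1065214800793858 F [ 0.4481316   0.99996192 -0.21898467] r 0.13450122574743048 ang 1.1349766627089577 yaw tangent-angle 1.2016182963682125
clock: 9.9
tcp_pos: [0.6275, 0.0635, 0.1789]
tcp_rot: [[0.929, -0.37, 0.002], [-0.37, -0.929, 0.001], [0.002, -0.001, -1.0]]
contact_force: [-0.2, -0.5, -0.3]
finger_gap: 0.0001
[0.62753885 0.06350841 0.17893715] tip z 0.10633715249531556 F [-0.2318939  -0.51463643 -0.26343858] r 0.13399162498288233 ang 1.1269444638315653 yaw tangent-angle 1.1915619506026436
```

View pics/s7.png

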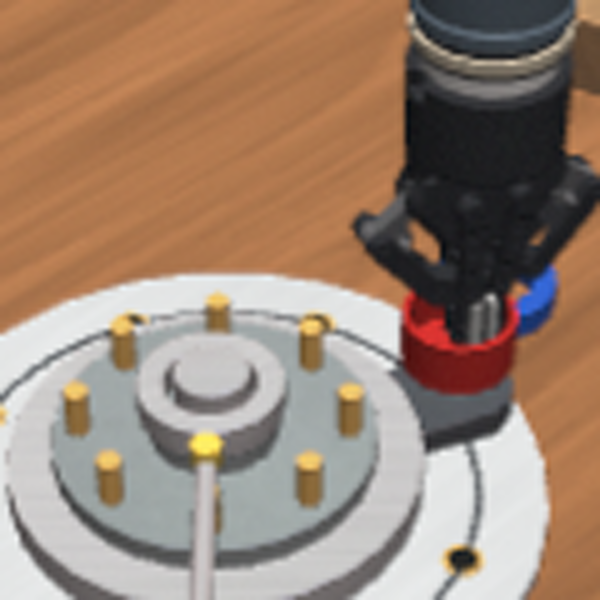

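The contact force dropped to nothing as the dish jumped ahead. The studs are back in the starting pattern, one hole on, and the cup now stands higher above its lug. I'll centre the tips in the cup, lift out and check.

```bash
python3 -m crank '[[-4,0,0,0,0,0],[-3,0,0,0,0,0],[0,0,-8,0,0,0],[0,0,-20,0,0,0],[0,0,-40,0,0,0],[0,0,-50,0,0,0],[-30,0,-20,0,0,0],[-60,0,0,0,0,0]]' -1;python3 st.py; python3 -m crank '[[-40,40,0,0,0,0],[-40,40,0,0,0,0],[-40,40,0,0,0,0],[-40,40,0,0,0,0],[0,55,0,0,0,0],[0,0,0,0,0,0]]' -1
python3 - <<'E'
from h import *
c=cap("scene");s=c;cv2.imwrite("pics/s8.png",cv2.resize(c["image"][140:300,230:390,::-1],None,fx=3.7,fy=3.7,interpolation=cv2.INTER_CUBIC))
c=cap("top");cv2.imwrite("pics/t8.png",c["image"][:,:,::-1])
th=np.linspace(0,2*np.pi,60)
for a in (1.186-.015,1.186,1.186+.015,1.23):
  for z in (.125,.117):
    X=.57+.13*np.cos(a);Y=-.0575+.13*np.sin(a)
    q=proj(s,np.c_[X+.029*np.cos(th),Y+.029*np.sin(th),0*th+z]);q2=proj(s,np.c_[X+.029*np.cos(th),Y+.029*np.sin(th),0*th+z-.03])
    print(a,z,'x',q[:,0].min(),q[:,0].max(),'y',q[:,1].min(),q2[:,1].max())
m=red(s,(300,160,380,230));ys,xs=np.nonzero(m);print(xs.min(),xs.max(),ys.min(),ys.max())
E
```

```text
clock: 10.95
tcp_pos: [0.538, 0.0989, 0.3192]
tcp_rot: [[0.928, -0.373, 0.006], [-0.373, -0.928, 0.001], [0.005, -0.004, -1.0]]
contact_force: [-1.6, 1.5, 0.4]
finger_gap: -0.0001
[0.53799733 0.09890491 0.31917174] tip z 0.2465717408276457 F [-1.60359767  1.4934128   0.42431204] r 0.15964544638911135 ang 1.7726247035289013 yaw tangent-angle 1.1885005861621019
clock: 11.7
tcp_pos: [0.3068, -0.0436, 0.317]
tcp_rot: [[0.927, -0.376, 0.002], [-0.376, -0.927, -0.0], [0.002, -0.001, -1.0]]
contact_force: [0.5, 0.6, 0.4]
finger_gap: 0.0001
1.171 0.125 x 339.74928916103016 363.3528934717609 y 184.14018531215254 208.8017549463897
1.171 0.117 x 339.6713178075163 363.16334319426954 y 186.5537283913676 211.14632662616842
1.186 0.125 x 339.42822414601557 363.0043028073472 y 183.67162275831075 208.29485232532122
1.186 0.117 x 339.35189148927503 362.8166799670723 y 186.08453056001738 210.63913971066395
1.2009999999999998 0.125 x 339.09707591661714 362.6458606090534 y 183.20708136364576 207.79230179029787
1.2009999999999998 0.117 x 339.0224240468152 362.4602043665588 y 185.61935263175073 210.13629971491784
1.23 0.125 x 338.4286469001368 361.9253349430423 y 182.32066885480992 206.83336659914613
1.23 0.117 x 338.3573614938083 361.74358932471273 y 184.7317068903889 209.1767910850627
341 362 185 208
```

View pics/s8.png

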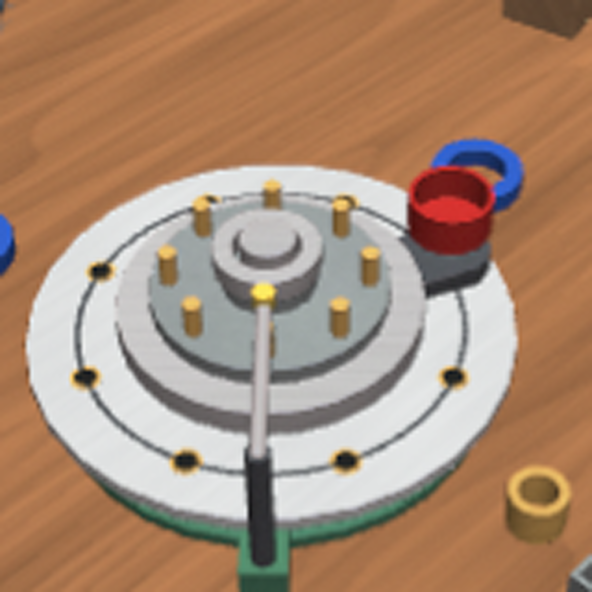

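View pics/t8.png

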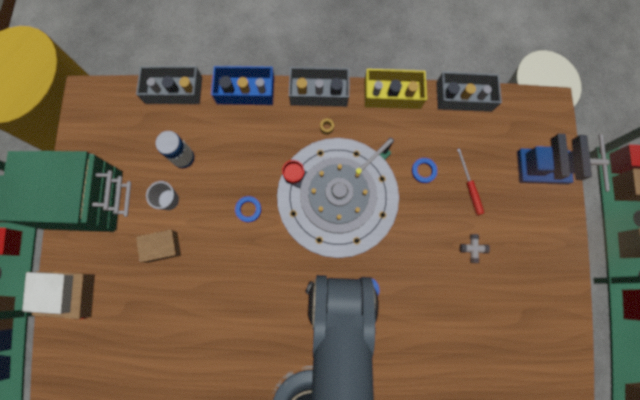

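The studs sit as they did at the start, one stud is under the pointer, and the dish is over the next hole, at (293,172) in the top view. As a last check on plunger height, I'll compare the silhouette with the same measure in the start picture.

Run:
```python
from h import *
s=cap("scene");print(sensors.get_obs()["contact_force"])
i0=dict(s);i0["image"]=cv2.imread("pics/scene0.png")[:,:,::-1]
th=np.linspace(0,2*np.pi,90)
for nm,c,a in(("start",i0,1.971),("now",s,1.186)):
    m=red(c,(300,155,380,230)).astype(np.uint8)
    ys,xs=np.nonzero(m);print(nm,"centroid",xs.mean().round(2),ys.mean().round(2))
    for z in(.125,.117):
        X=.57+.13*np.cos(a);Y=-.0575+.13*np.sin(a)
        P=np.concatenate([np.c_[X+.029*np.cos(th),Y+.029*np.sin(th),0*th+h] for h in(z,z-.03)])
        h=cv2.convexHull(proj(c,P).astype(np.float32));M=cv2.moments(h);print(" ",z,M["m10"]/M["m00"],M["m01"]/M["m00"])
```

```text
[ 0.21712577 -0.28636982  0.25907915]
start centroid 322.5 176.25
  0.125 322.5303781533157 177.86292187419994
  0.117 322.53387077151365 180.21899314795695
now centroid 351.59 195.43
  0.125 350.97140994120787 195.9375234474976
  0.117 350.84131860481244 198.3165754189465
```

Run:
```python
from h import *
s=cap("scene")
now=s["image"];st=cv2.imread("pics/scene0.png")[:,:,::-1]
def studs(im):
    h=cv2.cvtColor(np.ascontiguousarray(im),cv2.COLOR_RGB2HSV)
    m=((h[...,0]>10)&(h[...,0]<24)&(h[...,1]>110)&(h[...,2]>90)).astype(np.uint8)
    n,l,q,c=cv2.connectedComponentsWithStats(m[180:245,265:340].copy());return c[1:][q[1:,4]>12]+[265,180]
a,b=studs(st),studs(now)
A=np.array([.57,-.0575])
for p in a:
    k=np.argmin(np.hypot(*(b-p).T))
    if np.hypot(*(b[k]-p))<3:
        u,v=at(s,p,.110)-A,at(s,b[k],.110)-A
        print(p,b[k]-p,"cw",np.arctan2(*u[::-1])-np.arctan2(*v[::-1]),np.hypot(*u))
cv2.imwrite("pics/cmp.png",np.hstack([cv2.resize(st[160:210,295:345,::-1],None,fx=7,fy=7,interpolation=cv2.INTER_CUBIC),cv2.resize(now[178:228,325:375,::-1],None,fx=7,fy=7,interpolation=cv2.INTER_CUBIC)]))
```

```text
[302.82608696 191.91304348] [0.17391304 0.08695652] cw 0.006886400839963613 0.06514924298564967
[284.16216216 197.62162162] [0.17117117 0.12196812] cw -0.00016165957277092247 0.06338414160087512
[321.37142857 198.28571429] [ 0.54346505 -0.90273556] cw -0.02417512774468622 0.062223688044772914
[274.71428571 211.28571429] [-0.04761905 -0.11904762] cw 0.006403055597572482 0.06560085344744776
[329.5        211.26315789] [-0.03846154  0.12145749] cw 0.0064151578948921095 0.06618266805986024
[300.06666667 220.6       ] [0. 0.] cw 0.0 0.03637120268763747
[281.53846154 225.38461538] [-0.08846154 -0.33461538] cw 0.013484205391863346 0.0693147722669456
[321.5        225.26315789] [-0.03846154  0.12145749] cw 0.004725800904233718 0.06965568356608541
```

View pics/cmp.png

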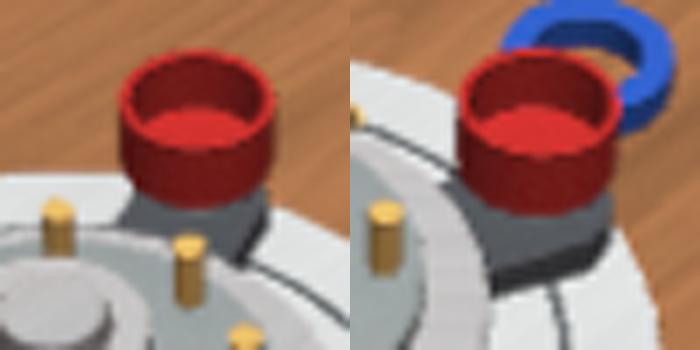

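Run:
```python
from h import *
s=cap("scene");now=s["image"];st=cv2.imread("pics/scene0.png")[:,:,::-1]
th=np.linspace(0,2*np.pi,90);out=[]
for im,a,x0,y0 in((st,1.971,295,160),(now,1.18,325,178)):
    for z in(.125,.121,.117):
        v=cv2.resize(np.ascontiguousarray(im[y0:y0+40,x0:x0+50,::-1]),None,fx=5.2,fy=5.2,interpolation=cv2.INTER_CUBIC)
        X=.5702+.13*np.cos(a);Y=-.0572+.13*np.sin(a)
        for r,col,h in((.029,(0,255,0),z),(.025,(255,255,0),z),(.025,(255,255,255),z-.026)):
            q=(proj(s,np.c_[X+r*np.cos(th),Y+r*np.sin(th),0*th+h])-[x0,y0]+.5)*5.2
            cv2.polylines(v,[np.round(q).astype(int)],True,col,1)
        out.append(v)
cv2.imwrite("pics/ov.png",np.vstack([np.hstack(out[:3]),np.hstack(out[3:])]))
```

```text
(no output)
```

View pics/ov.png

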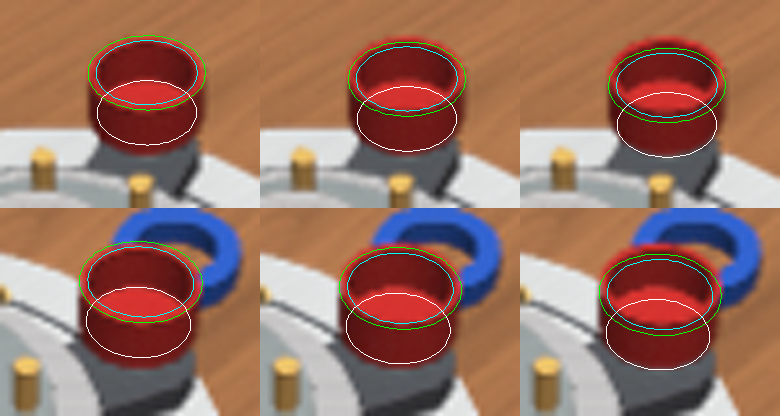

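```bash
python3 -c "
from rig import workorder,sensors
print(sensors.get_obs()['clock']);print(workorder.close_job())"
```

```text
11.95
the job is handed in; nothing more can be done
None
```

I pressed the red plunger about 12 mm down with the closed fingertips and turned the table clockwise out of its hole. I then raised the tips clear of the riding floor and pushed on by the rim until the plunger sprang up in the next hole. After that I lifted the hand out and moved it clear; I handed the job in at 11.95 s.

**Turn:** The dish sits over the next hole, and a stud is under the yellow pointer. Most studs measured 0 to 0.013 rad further clockwise than exactly 45°. One stud read 0.024 rad the other way, which I took for a blob-detection error.

**Lock:** The contact force fell to about zero as the dish jumped ahead. In the picture overlay the cup fits the fully-up height and clearly not the riding height 8 mm down. One centroid check disagreed: it put the cup up to about 3 mm lower than at the start. The overlay showed about 1 mm, so I took the centroid result as measurement error. I did not push the table again to confirm the lock.

**Rest of the scene:** The bearing ring is still on the hub, and the last pictures show no bystander moved. The hand was touching nothing when I handed in.

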